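# Stand the oil bottle in its cup and snap its cap on

### The job

The freshly washed oil bottle is reclining on its drying rest: take it off, stand it upright on the floor of the marble holder cup (lower it in, do not let it fall) and let go of it. Then take the small brass snap cap (not the wider jar lid), press it straight down onto the bottle's neck past the click until it is fully home, and keep pressing firmly: finish while the fingers are still pushing the cap down. Leave the other things on the counter where they are.

Things in the scene. Friction and masses are not known exactly. Their poses are not given: they have to be found in the camera images.
- bottle: Slim closed bottle, 0.18 to 0.29 kg: white stoneware body 44 mm in diameter up to 128 mm, shoulder up to 134 mm, steel neck 25 mm in diameter up to the mouth at 160 mm. Origin: centre of its underside; z along it to the mouth. It starts reclining on the rest, z leaning 35 degrees from vertical towards the rest's +x (away from the robot), underside against the rest's foot plate.
- bottle_grip (a point): Point on the bottle's axis 112 mm above its underside, axes as the bottle's. Body 44 mm in diameter here; on the rest both sides are free for fingers from 95 mm up (the rails lie below the lower 85 mm). Held here by a gripper pointing straight down, the reclining bottle's mouth passes below the gripper's body; to stand it up, tilt the tool 35 degrees.
- bottle_mouth (a point): Centre of the bottle's mouth, the top of the neck, 160 mm above its underside; axes as the bottle's. The neck's last 5 mm taper from 25 to 19 mm. Four sprung steel balls, 14 mm in diameter, stick out 4 mm from the neck all round, centres 12.5 mm below the mouth.
- rest: Fixed drying rest: wooden base 160 x 60 x 6 mm with a brass foot plate and two brass rails sloping up 35 degrees from vertical towards its +x, 36 mm wide over the rails, under 90 mm high. Origin: centre of the base's underside. The bottle's underside centre starts at x -60, z 27 mm from it.
- holder: Fixed round marble holder cup, outside diameter 72 mm, 55 mm tall, wall 10 mm, open on top. Its round well is 52 mm wide and 45 mm deep. Origin: centre of its underside, z up.
- holder_in (a point): Centre of the cup's inner floor, 10 mm above the counter: where the bottle's underside centre belongs.
- cap: Brass snap cap, 0.04 kg: cylinder 40 mm in diameter, 26 mm tall, closed on top, standing on the counter open side down. Inside: a lip 29 mm wide (lowest 4 mm), above it a groove 34 mm wide, ceiling 22 mm above the lower rim. Origin: centre of its lower rim; z up to the closed top.
- cap_top (a point): Centre of the cap's closed top, 26 mm above its lower rim. Put over the neck, the cap's lip rests on the balls with its lower rim about 8 mm below the mouth. A push of roughly 8 to 16 N takes the lip past the balls, then the force drops; fully home, the ceiling rests on the mouth: lower rim 22 mm below the mouth, top 4 mm above it.
- jar_lid: Bystander: solid brass jar lid, wider and lower than the cap: 62 mm in diameter, 19 mm tall. Origin: centre of its underside.
- pepper_mill: Bystander: turned light-wood pepper mill, 52 mm in diameter, 147 mm tall. Origin: centre of its underside.
- spice_jar: Bystander: small white jar with a steel lid, 46 mm in diameter, 62 mm tall. Origin: centre of its underside.
- canister: Bystander: dark steel canister, 84 mm in diameter, 120 mm tall. Origin: centre of its underside.
Mind the look-alikes: they are no part of the job. Leave any red or turquoise look-alike of the cap alone.

How it is judged:
On the way, in this order (a step that is already met when the one before it is completed fails the run):
1. the bottle stands upright on the floor of the holder cup, let go, the cap not yet on it (horizontal distance between bottle and holder_in below 0.008 m and z of bottle in the frame of holder_in below 0.005 m and angle between bottle's own z axis and vertical below 0.1 rad and contact force between the fingers and bottle below 0.3 N and linear speed of bottle below 0.03 m/s), for 0.2 s.
2. the cap is snapped fully home on the bottle, which stands in the cup (horizontal distance between bottle and holder_in below 0.008 m and z of bottle in the frame of holder_in below 0.005 m and angle between bottle's own z axis and vertical below 0.1 rad and z of cap in the frame of bottle between 0.135 and 0.14 m and horizontal distance between cap and bottle_mouth below 0.006 m and angle between the z axis of cap and the z axis of bottle, either way round below 0.1 rad), for 0.3 s.
At the end, for the whole second after the job is handed in: Bottle in the cup (within 8 mm of centre, 5 mm of its floor, tilt under 0.1 rad); cap fully home (origin 135 to 140 mm above the bottle's underside, within 6 mm of its axis, straight within 0.1 rad); fingers on the cap, not the bottle, still push it with over 4 N (all of step 2 and contact force between cap and bottle above 4 N and contact force between the fingers and cap above 2 N and contact force between the fingers and bottle below 0.3 N); the arm keeps its last pose, push and grip.
It fails at once if the bottle is let fall into the cup from more than 15 mm (horizontal distance between bottle and holder_in below 0.02 m and z of bottle in the frame of holder_in above 0.015 m and angle between bottle's own z axis and vertical below 0.5 rad and contact force between the fingers and bottle below 0.05 N and contact force between bottle and holder below 0.05 N).
It fails at once if another thing on the counter is pushed more than 25 mm or knocked over (distance of any of jar_lid, pepper_mill, spice_jar, canister from where it was at the start of the episode above 0.025 m or angle between any of jar_lid, pepper_mill, spice_jar, canister's own z axis and vertical above 0.4 rad).
It also fails if it takes over 72 s, if anything falls off the work surface, if the arm or the gripper's body presses on something with over 40 N, if the wrist force passes 120 N, or if a joint passes its speed limit or range.

### The arm

A 6-joint arm with a two-finger parallel gripper is mounted at the origin on the work surface. World frame = base frame: x ahead of the robot, y to its left, z up, the work surface at z = 0. Lengths are in m, angles in rad, forces in N, time in s.
With the tool pointing down it reaches from about 0.25 to 0.775 m from the base axis. Payload 4 kg.
Tool frame: the origin (TCP) lies on the centre line of the jaws, within the pads' length; the fingertips stand 25 mm ahead of it and the grasp point (between the pads) lies 6 mm ahead of it; z points along the fingers, y is the line along which they close (so a half turn about z gives the same grasp; the last joint's range is limited). The gripper opens to 94 mm and grips with 3 to 60 N. Pads are 16 mm wide; open, the fingers measure 119 mm over their backs; the gripper's body (75 mm by 177 mm) begins 78 mm behind the grasp point.
Start: joints at [1.163, 0.087, 1.371, -0, 1.684, -0.103], TCP at [0.165, 0.525, 0.207] pointing down, gripper open.
Joint ranges: [-3.1, 3.1], [-0.76, 2.03], [0.27, 2.55], [-1.08, 4.22], [0.17, 2.65], [-2.57, 2.57]. Speed limits (rad/s): [2.79, 2.79, 3.14, 3.14, 3.14, 3.14].

### API

Orientations are given as [roll, pitch, yaw] about the fixed x, y, z axes, in that order (R = Rz(yaw) Ry(pitch) Rx(roll)).
In Python, from bench import robot, imaging gives the robot as it stands. The module is installed in compiled form; this text tells all that it offers.
- The arm moves only by the tool drive_tool, never from a script. Its argument "series" is a list of rows, each a list of 3 entries, a list of its own where there are three numbers: the finger opening in m, from 0 to 0.094, then the shift along the tool's x, y, z in m, then the turn, a rotation vector about the tool's x, y, z in rad. A call has 1 to 5 rows; each row is the pose to reach, as a shift and turn from the pose commanded when the call began, along the tool's axes at that moment; what a row does not reach only later rows make up. A row lasts 1/8 s, in which the tool goes at most 62.5 mm and 10.7 degrees, less where a joint would pass 70% of its speed; a pose out of reach is approached as far as the arm can. A call with a gripper value outside its range is refused whole. The fingers move at their own pace and stop on an object; the grip force is fixed at half the most. Time passes only in rows, so rows that repeat a pose let the fingers close. It gives the time, the measured TCP pose, the force, the opening and the grip force at its end, in the units of the state.
- robot.get_obs(): the state, without advancing time (a new reading comes with each control period).
- imaging.snapshot(name): name is "scene" or "top" or "wrist"; returns the picture (420x560x3 uint8, red, green, blue); there is no depth.
- imaging.get_calibration(name): a dict with "intrinsics" (3x3 intrinsics, pixels), "position" and "rotation" of the camera in the world. Camera axes: x right, y up, looking along -z (the intrinsics and any distortion apply to the point x, -y, -z); pixel columns grow to the right and rows downward; lengths in m; the calibration is good to about 2 mm. A picture is of the moment at which its call begins: read the wrist's pose just before it. get_calibration takes no time and is no camera call; for the wrist camera it gives the pose at the moment of the call.
- robot.close_job(): hands the job in; it is judged then, once.
The state is a dict: "time": time; "joint_positions": joint angles; "qvel": joint speeds; "joint_torque": joint torques, N m; "tool_pos": TCP position; "ee_rot": TCP orientation; "wrist_force": force on the tool from outside, world axes, zero at the start; "wrist_torque": the same for the moment, N m; "width": finger opening in m; "finger_force": force on a finger pad.
Only numpy, scipy, OpenCV 4.12 (cv2) and the standard library are available. Lean on these libraries where they do the work, as an engineer would, in place of code of your own. Each camera call takes 0.05 s, during which the arm holds its last target. There are 200 camera calls.

## Working session

There is one attempt and no reset: what is moved stays moved. The work goes in short steps, Python scripts to look and compute and a tool call to move; the robot and the scene stay as the last step left them, time stands still between calls to the robot, and variables do not carry over. Pictures are saved under pics/ and viewed, at most 10 in all, crops included, and the job is handed in when it is done.

Besides the shell and the picture viewer there is one more tool, called after "Request:" as name(argument=value, ...) on one line, values as JSON. drive_tool: Moves the arm, as the interface text tells. Its arguments: {"type":"object","properties":{"series":{"type":"array"}},"required":["series"]}

```bash
mkdir -p pics; python3 - <<'E'
from bench import robot, imaging
import cv2,numpy as np
for n in("scene","top"):
    im=imaging.snapshot(n); cv2.imwrite(f"pics/{n}0.png",im[:,:,::-1]); c=imaging.get_calibration(n); print(n,{k:np.round(v,4).tolist() if not isinstance(v,str) else v for k,v in c.items()})
print(robot.get_obs())
E
```

```text
scene {'intrinsics': [[431.3896, 0.0, 282.4187], [0.0, 431.3896, 211.2552], [0.0, 0.0, 1.0]], 'position': [0.9248, -0.2651, 0.8227], 'rotation': [0.5505, 0.004, 0.8911]}
top {'intrinsics': [[482.4145, 0.0, 275.581], [0.0, 482.4145, 209.5164], [0.0, 0.0, 1.0]], 'position': [0.4919, -0.0073, 1.0844], 'rotation': [0.0622, 0.0031, -1.5678]}
{'time': 0.1, 'joint_positions': array([ 1.16288116e+00,  8.78832095e-02,  1.37211982e+00, -3.40363601e-05,
        1.68359434e+00, -1.03117638e-01]), 'qvel': array([-0.00165377, -0.00199371, -0.0036419 , -0.00106355,  0.00087121,
        0.00022827]), 'joint_torque': array([ 2.82290341e-03, -3.41252482e+01, -3.03301084e+01,  7.20853033e-02,
        3.04521562e-02, -1.16344008e-04]), 'tool_pos': array([0.16488039, 0.52417945, 0.2056116 ]), 'ee_rot': array([-3.13959510e+00, -1.72707360e-04,  2.83679116e+00]), 'wrist_force': array([-0.09689614, -0.88839361, -0.21445414]), 'wrist_torque': array([0.01977882, 0.01490751, 0.01422552]), 'finger_force': 0.0, 'width': 0.09378714601744888}
```

View pics/top0.png

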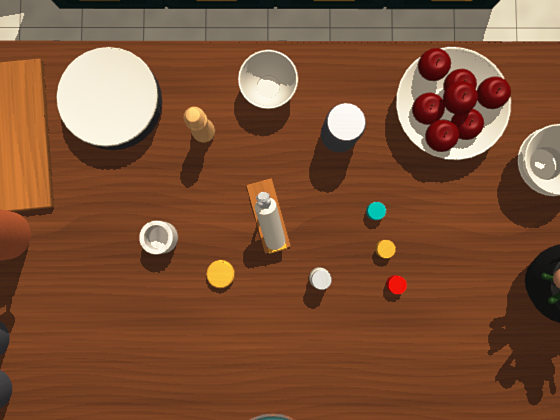

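View pics/scene0.png

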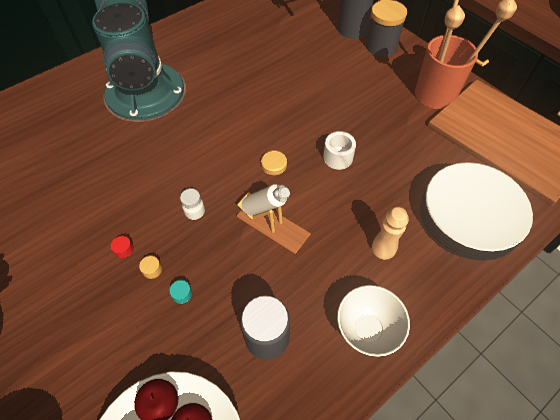

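The yellow objects in the top view are the wide one at (220,274), which is the jar lid, and the small one at (386,249). Red (397,285) and turquoise (377,211) are look-alikes. The small yellow one is the brass cap. I'll confirm it in an enlarged crop, which I'll also use for the holder (158,238) and the rest and bottle (268,215).

```bash
cat > h.py <<'E'
from bench import robot, imaging
import cv2,numpy as np
from scipy.spatial.transform import Rotation as R
def cam(n):
    c=imaging.get_calibration(n); return np.array(c["intrinsics"]),np.array(c["position"]),R.from_euler("xyz",c["rotation"]).as_matrix()
def back(n,u,v,z,c=None):
    K,p,M=c or cam(n); d=M@np.array([(u-K[0,2])/K[0,0],-(v-K[1,2])/K[1,1],-1]); return p+d*(z-p[2])/d[2]
def proj(n,X,c=None):
    K,p,M=c or cam(n); q=(np.atleast_2d(X)-p)@M; return np.c_[K[0,2]-K[0,0]*q[:,0]/q[:,2], K[1,2]+K[1,1]*q[:,1]/q[:,2]]
E
python3 - <<'E'
from h import *
im=cv2.imread("pics/top0.png"); s=cv2.imread("pics/scene0.png")
A=cv2.resize(im[172:302,130:420],None,fx=2.75,fy=2.75,interpolation=cv2.INTER_CUBIC)
B=cv2.resize(s[120:310,100:390],None,fx=1.25,fy=1.25,interpolation=cv2.INTER_CUBIC)
B=B[:237]; C=np.zeros((237,A.shape[1],3),np.uint8); C[:B.shape[0],:B.shape[1]]=B
cv2.imwrite("pics/crop0.png",np.vstack([A,C])[:600])
for n,i in(("top",im),("scene",s)):
    h=cv2.cvtColor(i,cv2.COLOR_BGR2HSV)
    m=((h[...,0]>17)&(h[...,0]<30)&(h[...,1]>170)&(h[...,2]>120)).astype(np.uint8)
    k,l,st,ce=cv2.connectedComponentsWithStats(m)
    for j in range(1,k):
        if st[j,4]>60: print(n,st[j].tolist(),ce[j].round(1),back(n,*ce[j],.026).round(4))
print(back("top",158,237,.055))
E
```

```text
top [377, 240, 18, 18, 263] [385.4 248.2] [ 0.4737 -0.2442  0.026 ]
top [207, 260, 27, 28, 589] [220.  273.5] [0.4176 0.1169 0.026 ]
[0.49656146 0.24655703 0.055     ]
```

View pics/crop0.png

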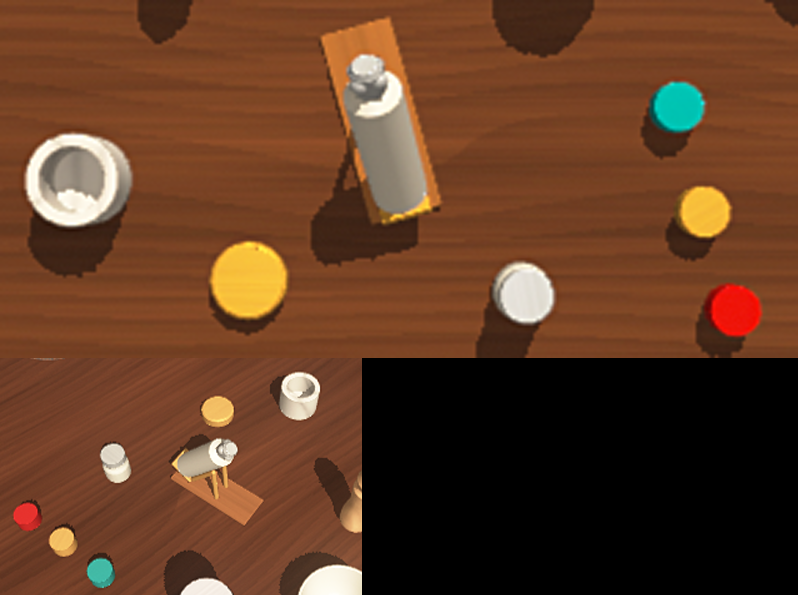

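The crop confirms that the small gold cylinder, crop (704,211), is about 40 mm wide and is the cap. The gold disc at (249,280) is about 60 mm wide and is the jar lid. The holder rim is centred at crop (72,180). The rest's corners are at (321,37), (389,18) and (440,208), and the mouth is at (366,62).

```bash
python3 - <<'E'
from h import *
from scipy.optimize import least_squares
f=lambda u,v:np.array([130+(u+.5)/2.75-.5,172+(v+.5)/2.75-.5])
print("holder",back("top",*f(72,180),.055)); c=cam("top")
px=np.array([f(321,37),f(389,18),f(440,208),f(366,63)]); 
s,co=np.sin(np.radians(35)),np.cos(np.radians(35))
L=np.array([[.08,.03,.006],[.08,-.03,.006],[-.08,-.03,.006],[-.06+.16*s,0,.027+.16*co]])
def X(p):return R.from_euler("z",p[2]).apply(L)+[p[0],p[1],0]
r=least_squares(lambda p:(proj("top",X(p),c)-px).ravel(),[.55,.05,.2])
print(r.x,r.fun.reshape(-1,2).round(1))
Z=R.from_euler("z",r.x[2]); b=Z.apply([-.06,0,.027])+[*r.x[:2],0]; a=Z.apply([s,0,co])
print("bottom",b,"grip",b+.112*a,"axis",a)
# check in the scene view and measure yellow there
S=cv2.imread("pics/scene0.png")
for d in(0,.112,.16):print(d,proj("scene",b+d*a))
print(proj("scene",[[.4737,-.2442,.026],[.4176,.1169,.019]]),proj("scene",back("top",*f(72,180),.055)))
o=robot.get_obs();M=R.from_euler("xyz",o["ee_rot"]).as_matrix();print(M.round(3))
E
```

```text
holder [0.49625759 0.25111011 0.055     ]
[0.54533603 0.0133918  0.25704573] [[-0.4 -0.6]
 [ 0.8 -0.4]
 [ 0.2 -0.4]
 [-0.5  1.2]]
bottom [ 0.48730732 -0.00186167  0.027     ] grip [0.54943727 0.01446985 0.11874503] axis [0.55473172 0.14581716 0.81915204]
0 [[251.7296531  204.55143845]]
0.112 [[274.40443882 195.77175058]]
0.16 [[285.82209851 191.3508273 ]]
[[151.50841513 264.32823784]
 [274.57342987 160.18735907]] [[340.85599542 142.39329386]]
[[-0.954  0.3   -0.001]
 [ 0.3    0.954 -0.002]
 [ 0.    -0.002 -1.   ]]
```

Request:
drive_tool(series=[[0.094,[-0.05,-0.036,-0.01],[0,0,-0.14]],[0.094,[-0.1,-0.072,-0.01],[0,0,-0.28]],[0.094,[-0.15,-0.108,-0.01],[0,0,-0.42]],[0.094,[-0.2,-0.144,-0.01],[0,0,-0.56]],[0.094,[-0.25,-0.18,-0.013],[0,0,-0.56]]])

```text
time: 0.72
tool_pos: [0.35, 0.2761, 0.2191]
ee_rot: [-3.141, -0.001, -2.885]
wrist_force: [1.2, 0.6, 0.0]
width: 0.094
finger_force: 0.0
```

```bash
cat >> h.py <<'E'
def go(target,yaw,tilt=0.,lead=0.0):
    """shift & turn (tool axes) to bring TCP to target; tool down with given yaw, then leaned 'tilt' about its y."""
    o=robot.get_obs(); M=R.from_euler("xyz",o["ee_rot"]); T=R.from_euler("xyz",[np.pi,0,yaw])*R.from_euler("y",tilt)
    t=np.array(target)-lead*T.apply([0,0,1])
    print("t",round(o["time"],2),"tcp",o["tool_pos"].round(4),"rpy",o["ee_rot"].round(3),"F",o["wrist_force"].round(1),"w",round(o["width"],4),"ff",round(o["finger_force"],1),"q",o["joint_positions"].round(2))
    print("shift",M.inv().apply(t-o["tool_pos"]).round(4),"turn",(M.inv()*T).as_rotvec().round(3))
E
python3 -c "
from h import *
go([.549,.0145,.22],.257+np.pi)"
```

```text
t 0.72 tcp [0.35   0.2761 0.2191] rpy [-3.141e+00 -1.000e-03 -2.885e+00] F [1.2 0.6 0. ] w 0.094 ff 0.0 q [ 0.54 -0.15  1.58  0.    1.72 -1.29]
shift [-0.1262 -0.3035 -0.0009] turn [-0.    -0.001 -0.001]
```

Request:
drive_tool(series=[[0.094,[-0.024,-0.058,0],[0,0,0]],[0.094,[-0.048,-0.116,0],[0,0,0]],[0.094,[-0.072,-0.174,0],[0,0,0]],[0.094,[-0.096,-0.232,0],[0,0,0]],[0.094,[-0.12,-0.288,0],[0,0,0]]])

```text
time: 1.35
tool_pos: [0.5391, 0.0277, 0.2192]
ee_rot: [3.141, -0.0, -2.887]
wrist_force: [0.1, 0.3, -0.7]
width: 0.0935
finger_force: 0.0
```

Request:
drive_tool(series=[[0.094,[-0.006,-0.0155,0],[0,0,0]],[0.094,[-0.006,-0.0155,0],[0,0,0]],[0.094,[-0.006,-0.0155,0],[0,0,0]]])

```text
time: 1.72
tool_pos: [0.5473, 0.0175, 0.2197]
ee_rot: [3.141, -0.0, -2.885]
wrist_force: [-0.2, 0.1, 0.3]
width: 0.0938
finger_force: 0.0
```

```bash
python3 -c "
from h import *
c=cam('wrist'); im=imaging.snapshot('wrist'); cv2.imwrite('pics/w1.png',im[:,:,::-1])
print(c)
go([.549,.0145,.119],.257+np.pi,lead=.006)
b=np.array([.4873,-.0019,.027]);a=np.array([.5547,.1458,.8192])
print(proj('wrist',[b+d*a for d in(0,.05,.112,.128,.16)],c))
"
```

```text
(array([[334.74400642,   0.        , 273.21397866],
       [  0.        , 334.74400642, 208.22578072],
       [  0.        ,   0.        ,   1.        ]]), array([ 0.46872015, -0.0033725 ,  0.39789662]), array([[-2.54488827e-01, -9.29723293e-01, -2.66176699e-01],
       [ 9.67075649e-01, -2.44557956e-01, -7.03995459e-02],
       [ 3.56468202e-04, -2.75328901e-01,  9.61350024e-01]]))
t 1.77 tcp [0.5473 0.0177 0.22  ] rpy [ 3.141  0.    -2.884] F [ 0.4  0.4 -0.2] w 0.0939 ff 0.0 q [-0.07  0.08  1.35  0.    1.71 -1.9 ]
shift [-0.0008 -0.0036  0.095 ] turn [0.001 0.    0.   ]
[[270.03274586 130.01840017]
 [269.73580555 161.94968735]
 [269.27840057 211.13644096]
 [269.13973191 226.04808651]
 [268.83026489 259.32642478]]
```

View pics/w1.png

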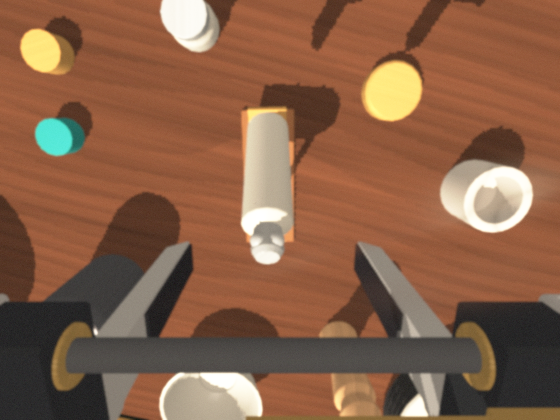

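The wrist view shows the bottle's axis at column 268 and the mouth at about (267,257), against a prediction of (269,259). The rest is between the open fingers and the way down is clear.

Request:
drive_tool(series=[[0.094,[-0.001,-0.0035,0.03],[0,0,0]],[0.094,[-0.001,-0.0035,0.06],[0,0,0]],[0.094,[-0.001,-0.0035,0.08],[0,0,0]],[0.094,[-0.001,-0.0035,0.095],[0,0,0]],[0.094,[-0.001,-0.0035,0.095],[0,0,0]]])

```text
time: 2.4
tool_pos: [0.5489, 0.0139, 0.1238]
ee_rot: [3.141, -0.002, -2.885]
wrist_force: [-0.7, -0.3, -0.1]
width: 0.0942
finger_force: 0.0
```

Request:
drive_tool(series=[[0.06,[0,0,0],[0,0,0]],[0.04,[0,0,0],[0,0,0]],[0.03,[0,0,0],[0,0,0]],[0.03,[0,0,0],[0,0,0]],[0.03,[0,0,0],[0,0,0]]])

```text
time: 3.02
tool_pos: [0.55, 0.0129, 0.1247]
ee_rot: [3.142, 0.0, -2.887]
wrist_force: [-0.1, -0.6, -1.0]
width: 0.0472
finger_force: 0.0
```

Request:
drive_tool(series=[[0.02,[0,0,0],[0,0,0]],[0.02,[0,0,0],[0,0,0]],[0.02,[0,0,0],[0,0,0]]])

```text
time: 3.4
tool_pos: [0.5499, 0.0129, 0.1247]
ee_rot: [3.142, 0.0, -2.886]
wrist_force: [-0.6, 0.1, 0.1]
width: 0.0427
finger_force: 30.0
```

Request:
drive_tool(series=[[0.02,[0,0,-0.02],[0,0,0]],[0.02,[0,0,-0.05],[0,0,0]],[0.02,[0,0,-0.09],[0,0,0]],[0.02,[0,0,-0.13],[0,0,0]],[0.02,[0,0,-0.13],[0,0,0]]])

```text
time: 4.03
tool_pos: [0.5515, 0.0128, 0.258]
ee_rot: [-3.139, 0.007, -2.886]
wrist_force: [0.8, 0.2, -2.2]
width: 0.0427
finger_force: 30.0
```

```bash
python3 -c "
from h import *
go([.49,.24,.25],.257+np.pi)
c=cam('wrist'); im=imaging.snapshot('wrist'); cv2.imwrite('pics/w2.png',im[:,:,::-1])
"
```

```text
t 4.03 tcp [0.5515 0.0128 0.258 ] rpy [-3.139  0.007 -2.886] F [ 0.8  0.2 -2.2] w 0.0427 ff 30.0 q [-0.08  0.08  1.28  0.    1.78 -1.91]
shift [0.0022 0.2353 0.0074] turn [-0.002  0.007 -0.002]
```

View pics/w2.png

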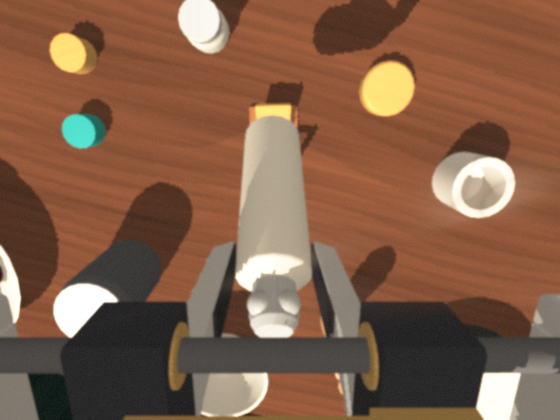

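The bottle is held between the pads: its bottom is near (272,118), its shoulder near row 285, and the neck below that. I'll compare this with the ideal pose in the hand.

```bash
python3 -c "
from h import *
c=cam('wrist'); o=robot.get_obs(); M=R.from_euler('xyz',o['ee_rot'])
g=o['tool_pos']+M.apply([0,0,.006])
for deg in(30,35,40):
  f=M.apply([-1,0,0]); a=f*np.sin(np.radians(deg))+np.array([0,0,np.cos(np.radians(deg))]); n=np.cross(a,M.apply([0,1,0]))
  n*=np.sign(n[2]); P=lambda d,r:g+(d-.112)*a+r*n
  print(deg,proj('wrist',[P(0,.022),P(0,-.022),P(.128,.022),P(.134,.0125),P(.16,.0095),P(.16,-.0095)],c).round(0).tolist())
go([.49,.24,.25],.257+np.pi)
"
```

```text
30 [[274.0, 120.0], [274.0, 165.0], [274.0, 254.0], [273.0, 274.0], [273.0, 325.0], [273.0, 341.0]]
35 [[274.0, 111.0], [274.0, 155.0], [273.0, 259.0], [273.0, 278.0], [273.0, 330.0], [273.0, 342.0]]
40 [[274.0, 101.0], [274.0, 145.0], [273.0, 264.0], [273.0, 282.0], [273.0, 334.0], [273.0, 343.0]]
t 4.08 tcp [0.5504 0.0129 0.255 ] rpy [-3.141e+00  2.000e-03 -2.886e+00] F [-0.6  1.  -3.3] w 0.0427 ff 30.0 q [-0.08  0.08  1.28  0.    1.78 -1.91]
shift [0.0011 0.235  0.0048] turn [-0.001  0.002 -0.002]
```

```bash
python3 -c "
from h import *
go([.496,.251,.24],.468+np.pi,-.611,lead=.006)
"
```

```text
t 4.08 tcp [0.5504 0.0129 0.255 ] rpy [-3.141e+00  2.000e-03 -2.886e+00] F [-0.6  1.  -3.3] w 0.0427 ff 30.0 q [-0.08  0.08  1.28  0.    1.78 -1.91]
shift [-0.0041  0.2434  0.0099] turn [-0.066 -0.607 -0.206]
```

Request:
drive_tool(series=[[0.02,[-0.001,0.04,0.002],[-0.011,-0.101,-0.034]],[0.02,[-0.002,0.085,0.004],[-0.025,-0.23,-0.078]],[0.02,[-0.003,0.13,0.006],[-0.039,-0.36,-0.122]],[0.02,[-0.004,0.175,0.008],[-0.053,-0.485,-0.165]],[0.02,[-0.004,0.22,0.01],[-0.066,-0.607,-0.206]]])

```text
time: 4.7
tool_pos: [0.4961, 0.2274, 0.2401]
ee_rot: [3.139, 0.607, -2.674]
wrist_force: [0.1, 0.5, -2.9]
width: 0.0429
finger_force: 30.0
```

Request:
drive_tool(series=[[0.02,[0,0,0],[0,0,0]],[0.02,[0,0,0],[0,0,0]]])

```text
time: 4.95
tool_pos: [0.4975, 0.2264, 0.2421]
ee_rot: [3.14, 0.605, -2.674]
wrist_force: [0.2, 0.2, -1.9]
width: 0.0428
finger_force: 30.0
```

```bash
python3 -c "
from h import *
go([.496,.251,.24],.468+np.pi,-.611,lead=.006)
o=robot.get_obs(); M=R.from_euler('xyz',o['ee_rot']); g=o['tool_pos']+M.apply([0,0,.006]); print('grip',g)
out=[]
for n in('top','scene'):
  im=imaging.snapshot(n)[:,:,::-1].copy(); u=proj(n,[g-[0,0,.112],g,g+[0,0,.016],g+[0,0,.048]]); print(n,u.round(1).tolist())
  x,y=u.mean(0).astype(int); x0,y0=max(0,x-65),max(0,y-75); print(x0,y0); out.append(cv2.resize(im[y0:y0+150,x0:x0+130],(520,600),interpolation=cv2.INTER_CUBIC)[:, :400] if 0 else cv2.resize(im[y0:y0+150,x0:x0+130],(390,450),interpolation=cv2.INTER_CUBIC))
cv2.imwrite('pics/up.png',np.hstack(out))
"
```

```text
t 4.95 tcp [0.4975 0.2264 0.2421] rpy [ 3.14   0.605 -2.674] F [ 0.2  0.2 -1.9] w 0.0428 ff 30.0 q [ 0.24 -0.38  1.83  0.15  1.1  -1.83]
shift [-0.0068  0.0226  0.0013] turn [ 0.001 -0.006 -0.001]
grip [0.50051498 0.22793426 0.23716442]
top [[158.7, 234.8], [143.1, 234.2], [140.5, 234.1], [135.0, 233.9]]
79 159
scene [[337.9, 127.3], [344.1, 87.4], [345.1, 80.9], [347.2, 67.3]]
278 15
```

View pics/up.png

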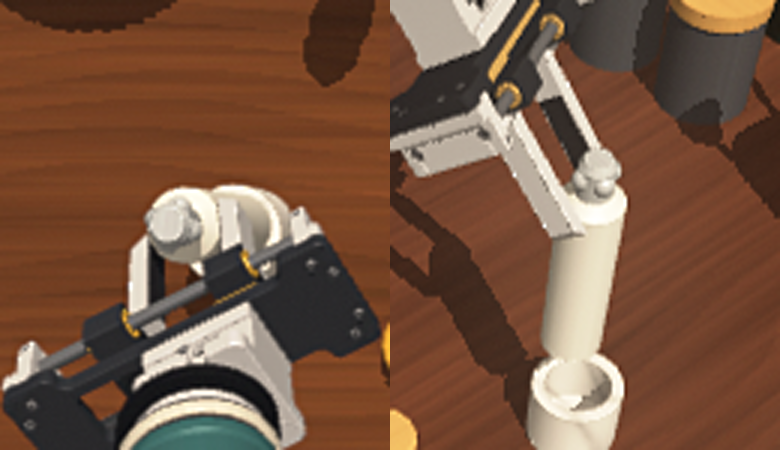

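```bash
python3 - <<'E'
from h import *
from scipy.optimize import least_squares
# wrist camera pose at w1, and tool-fixed extrinsics
K,p1,M1=(np.array([[334.744,0,273.214],[0,334.744,208.226],[0,0,1]]),np.array([.46872,-.00337,.3979]),np.array([[-.254489,-.929723,-.266177],[.967076,-.244558,-.0704],[.000356,-.275329,.96135]]))
w1=(K,p1,M1)
print("holder w1",back(0,494,199,.055,w1),"pred px",proj(0,[.4963,.2511,.055],w1))
print("cap w1",back(0,40.5,50,.026,w1),"pred",proj(0,[.4737,-.2442,.026],w1))
for n in("top","scene"):
    im=cv2.imread(f"pics/{n}0.png"); h=cv2.cvtColor(im,cv2.COLOR_BGR2HSV)
    x,y=(158,237) if n=="top" else (340,148)
    m=((h[...,1]<75)&(h[...,2]>60)).astype(np.uint8); m[:y-28]=0;m[y+28:]=0;m[:,:x-28]=0;m[:,x+28:]=0
    k,l,st,ce=cv2.connectedComponentsWithStats(m); j=1+np.argmax(st[1:,4])
    ct=max(cv2.findContours((l==j).astype(np.uint8),0,1)[0],key=cv2.contourArea)[:,0].astype(float)
    # silhouette of the cup = hull of rim (z .055) and foot (z 0); match its box extremes by mask centroid
    th=np.linspace(0,2*np.pi,90); ring=np.c_[.036*np.cos(th),.036*np.sin(th)]
    def sil(q):
        P=np.vstack([np.c_[ring+q,0*th+.055],np.c_[ring+q,0*th]]); return cv2.convexHull(proj(n,P,cam(n)).astype(np.float32))
    hull=cv2.convexHull(ct.astype(np.float32))
    f=lambda q:[cv2.pointPolygonTest(sil(q),(float(a),float(b)),True) for a,b in hull[:,0]]
    r=least_squares(f,[.496,.251],loss="soft_l1",diff_step=1e-3); print(n,r.x,np.abs(r.fun).mean(),st[j])
# bottle now: mouth, in top and scene
zm=.237+.048
print("mouth top",back("top",136.3,233.8,zm)," scene",back("scene",347.8,68,zm), "arm",[.5005,.2279])
E
```

```text
holder w1 [0.49445425 0.24494955 0.055     ] pred px [[498.59234304 202.06136375]]
cap w1 [ 0.46995944 -0.24778852  0.026     ] pred [[43.81538844 54.84194896]]
top [0.49638497 0.2522649 ] 0.3547836123687211 [ 140  221   38   34 1026]
scene [0.4954054  0.24955738] 0.44976338614998856 [324 131  32  39 992]
mouth top [0.5006962  0.22591334 0.285     ]  scene [0.50248918 0.22771857 0.285     ] arm [0.5005, 0.2279]
```

```bash
python3 -c "
from h import *
go([.495,.2515,.177],.468+np.pi,-.611,lead=.006)
"
```

```text
t 5.05 tcp [0.499  0.2261 0.2443] rpy [ 3.14   0.608 -2.675] F [ 0.2 -0.3 -1.9] w 0.0428 ff 30.0 q [ 0.24 -0.38  1.82  0.15  1.1  -1.83]
shift [0.032  0.0244 0.0537] turn [ 0.    -0.003 -0.001]
```

Request:
drive_tool(series=[[0.02,[0.01,0.0244,0.015],[0,0,0]],[0.02,[0.024,0.0244,0.038],[0,0,0]],[0.02,[0.032,0.0244,0.053],[0,0,0]],[0.02,[0.032,0.0244,0.053],[0,0,0]],[0.02,[0.032,0.0244,0.053],[0,0,0]]])

```text
time: 5.68
tool_pos: [0.4921, 0.2502, 0.1844]
ee_rot: [3.141, 0.611, -2.675]
wrist_force: [0.1, -0.6, -2.1]
width: 0.043
finger_force: 30.0
```

```bash
python3 -c "
from h import *
go([.495,.2515,.122],.468+np.pi,-.611,lead=.006)
o=robot.get_obs(); M=R.from_euler('xyz',o['ee_rot']); g=o['tool_pos']+M.apply([0,0,.006]); print('grip',g)
out=[]
for n in('wrist','top','scene'):
  c=cam(n);im=imaging.snapshot(n)[:,:,::-1].copy(); u=proj(n,[g-[0,0,.112],g+[0,0,.048],[.495,.2515,.055]],c); print(n,u.round(1).tolist())
  if n=='wrist': print(c);out.append(cv2.resize(im,None,fx=.85,fy=.85)); cv2.imwrite('pics/w3full.png',im); continue
  x,y=(u[0]+u[1])/2; x0,y0=int(max(0,x-45)),int(max(0,y-50)); print(x0,y0); out.append(cv2.resize(im[y0:y0+90,x0:x0+90],(300,300),interpolation=cv2.INTER_CUBIC))
W=np.zeros((600,780,3),np.uint8); W[:357,:476]=out[0]; W[:300,480:780]=out[1]; W[300:600,480:780]=out[2]
cv2.imwrite('pics/up2.png',W)
"
```

```text
t 5.67 tcp [0.4921 0.2502 0.1844] rpy [ 3.141  0.611 -2.675] F [ 0.1 -0.6 -2.1] w 0.043 ff 30.0 q [ 0.31 -0.35  1.92  0.11  0.96 -1.76]
shift [ 0.0332 -0.0002  0.0469] turn [ 0.     0.    -0.001]
grip [0.4952006  0.25173432 0.17944435]
wrist [[273.0, 134.1], [273.0, 335.5], [272.9, 124.2]]
(array([[334.74400642,   0.        , 273.21397866],
       [  0.        , 334.74400642, 208.22578072],
       [  0.        ,   0.        ,   1.        ]]), array([0.34131446, 0.17413743, 0.28401027]), array([[-4.50528269e-01, -5.61948478e-01, -6.93713332e-01],
       [ 8.92761990e-01, -2.83101751e-01, -3.50470294e-01],
       [ 5.54789790e-04, -7.77217670e-01,  6.29231584e-01]]))
top [[154.1, 237.6], [131.1, 237.2], [155.7, 237.7]]
97 187
scene [[341.3, 138.4], [350.5, 84.3], [340.6, 142.0]]
300 61
```

View pics/up2.png

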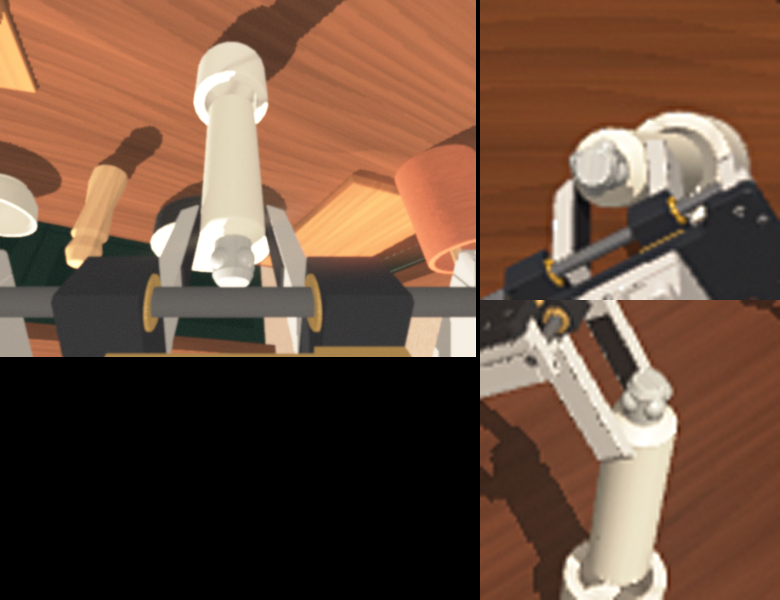

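Sideways, the wrist view has the bottle and the cup rim both at crop column 231, so they are centred. The scene crop has the bottle at 620 and the rim at 615.5, which puts the bottle about 1.7 mm too far out radially. I'll correct that and lower it.

Request:
drive_tool(series=[[0.02,[0.0014,0,-0.001],[0,0,0]],[0.02,[0.0075,0,0.0075],[0,0,0]],[0.02,[0.0145,0,0.0175],[0,0,0]],[0.02,[0.021,0,0.027],[0,0,0]],[0.02,[0.027,0,0.036],[0,0,0]]])

```text
time: 6.45
tool_pos: [0.4891, 0.2498, 0.1364]
ee_rot: [3.14, 0.608, -2.674]
wrist_force: [-0.2, -0.2, -2.2]
width: 0.0429
finger_force: 30.0
```

Request:
drive_tool(series=[[0.02,[0,0,0],[0,0,0]],[0.02,[0.0017,0,0.0025],[0,0,0]],[0.02,[0.0034,0,0.0049],[0,0,0]]])

```text
time: 6.82
tool_pos: [0.4898, 0.25, 0.1325]
ee_rot: [3.14, 0.611, -2.674]
wrist_force: [0.2, -0.1, -2.8]
width: 0.043
finger_force: 30.0
```

```bash
python3 -c "
from h import *
go([.4935,.2507,.122],.468+np.pi,-.611,lead=.006)
"
```

```text
t 6.83 tcp [0.4898 0.25   0.1325] rpy [ 3.14   0.611 -2.674] F [ 0.2 -0.1 -2.8] w 0.043 ff 30.0 q [ 0.31 -0.31  2.01  0.12  0.85 -1.78]
shift [ 0.0031 -0.001   0.0047] turn [ 0.001 -0.    -0.   ]
```

Request:
drive_tool(series=[[0.02,[0.0011,0,0.0016],[0,0,0]],[0.02,[0.0023,0,0.0033],[0,0,0]],[0.02,[0.0026,0,0.0037],[0,0,0]],[0.02,[0.0026,0,0.0037],[0,0,0]]])

```text
time: 7.32
tool_pos: [0.4897, 0.25, 0.1278]
ee_rot: [3.14, 0.61, -2.674]
wrist_force: [0.2, -0.4, -2.0]
width: 0.0427
finger_force: 30.0
```

Request:
drive_tool(series=[[0.02,[0.0006,0,0.0008],[0,0,0]],[0.02,[0.0006,0,0.0008],[0,0,0]]])

```text
time: 7.58
tool_pos: [0.4902, 0.2501, 0.1278]
ee_rot: [3.14, 0.612, -2.674]
wrist_force: [-0.3, -0.3, 1.6]
width: 0.0433
finger_force: 30.0
```

Contact with the floor is felt. I'll release and back off along the tool axis.

Request:
drive_tool(series=[[0.08,[0,0,0],[0,0,0]],[0.08,[0,0,0],[0,0,0]],[0.08,[0,0,0],[0,0,0]],[0.08,[0,0,0],[0,0,0]],[0.08,[0,0,0],[0,0,0]]])

```text
time: 8.2
tool_pos: [0.4894, 0.2499, 0.1264]
ee_rot: [3.14, 0.609, -2.674]
wrist_force: [0.4, 0.7, 0.5]
width: 0.0803
finger_force: 0.0
```

Request:
drive_tool(series=[[0.08,[0,0,-0.03],[0,0,0]],[0.08,[0,0,-0.08],[0,0,0]],[0.08,[0,0,-0.13],[0,0,0]],[0.08,[0,0,-0.16],[0,0,0]],[0.08,[0,0,-0.16],[0,0,0]]])

```text
time: 8.82
tool_pos: [0.4085, 0.2084, 0.2614]
ee_rot: [-3.141, 0.616, -2.674]
wrist_force: [0.7, 1.2, -0.7]
width: 0.0799
finger_force: 0.0
```

```bash
python3 -c "
from h import *
go([.472,-.2455,.16],-.48+np.pi)
out=[]
for n in('wrist','top','scene'):
  c=cam(n);im=imaging.snapshot(n)[:,:,::-1].copy(); u=proj(n,[[.4935,.251,.01],[.4935,.251,.17],[.4935,.251,.055]],c); print(n,u.round(1).tolist())
  if n=='wrist': out.append(cv2.resize(im,None,fx=.85,fy=.85)); print(c); continue
  x,y=(u[0]+u[1])/2; x0,y0=int(max(0,x-45)),int(max(0,y-50)); print(x0,y0); out.append(cv2.resize(im[y0:y0+90,x0:x0+90],(300,300),interpolation=cv2.INTER_CUBIC))
W=np.zeros((600,780,3),np.uint8); W[:357,:476]=out[0]; W[:300,480:780]=out[1]; W[300:600,480:780]=out[2]
cv2.imwrite('pics/up3.png',W)
"
```

```text
t 8.82 tcp [0.4085 0.2084 0.2614] rpy [-3.141  0.616 -2.674] F [ 0.7  1.2 -0.7] w 0.0799 ff 0.0 q [ 0.25 -0.61  1.93  0.13  1.22 -1.79]
shift [ 0.1794 -0.4338 -0.0028] turn [0.292 0.569 0.917]
wrist [[273.0, 123.3], [272.8, 225.7], [272.9, 146.9]]
(array([[334.74400642,   0.        , 273.21397866],
       [  0.        , 334.74400642, 208.22578072],
       [  0.        ,   0.        ,   1.        ]]), array([0.25722483, 0.13212311, 0.3601317 ]), array([[-4.51239486e-01, -5.57684975e-01, -6.96685291e-01],
       [ 8.92402699e-01, -2.82508022e-01, -3.51861678e-01],
       [-5.91212559e-04, -7.80497717e-01,  6.25158351e-01]]))
top [[161.0, 238.5], [140.7, 238.3], [155.9, 238.4]]
105 188
scene [[338.0, 154.1], [346.1, 105.3], [340.0, 141.7]]
297 79
```

View pics/up3.png

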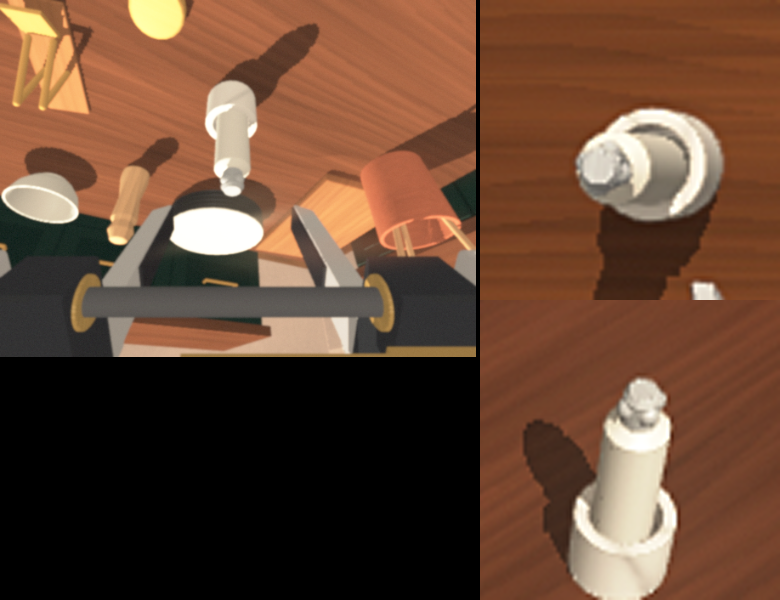

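The bottle stands centred in the cup and has been let go. Its mouth is at about (346.5,106.5) in the scene view and agrees with the arm's estimate. Next, the cap.

```bash
python3 -c "
from h import *
go([.472,-.2455,.16],np.pi)
"
```

```text
t 8.97 tcp [0.4076 0.2084 0.2555] rpy [ 3.139  0.607 -2.675] F [-0.5  0.4 -0.4] w 0.08 ff 0.0 q [ 0.25 -0.61  1.94  0.13  1.22 -1.79]
shift [ 0.175  -0.4343 -0.0061] turn [0.144 0.595 0.453]
```

Request:
drive_tool(series=[[0.08,[0.016,-0.04,0],[0.028,0.115,0.088]],[0.08,[0.036,-0.09,0],[0.057,0.235,0.179]],[0.08,[0.058,-0.144,-0.002],[0.086,0.355,0.27]],[0.08,[0.08,-0.198,-0.002],[0.115,0.475,0.362]],[0.08,[0.1,-0.25,-0.003],[0.144,0.595,0.453]]])

```text
time: 9.6
tool_pos: [0.4458, -0.0541, 0.2001]
ee_rot: [3.141, -0.004, 3.138]
wrist_force: [0.1, 1.0, -0.4]
width: 0.0802
finger_force: 0.0
```

```bash
python3 -c "
from h import *
go([.46,-.2455,.16],np.pi)
"
```

```text
t 9.6 tcp [ 0.4458 -0.0541  0.2001] rpy [ 3.141 -0.004  3.138] F [ 0.1  1.  -0.4] w 0.0802 ff 0.0 q [-0.25 -0.14  1.6  -0.    1.68 -1.81]
shift [-0.015  -0.1914  0.0399] turn [ 0.001 -0.004 -0.003]
```

Request:
drive_tool(series=[[0.08,[-0.004,-0.05,0.01],[0,-0.004,-0.003]],[0.08,[-0.008,-0.1,0.02],[0,-0.004,-0.003]],[0.08,[-0.012,-0.15,0.03],[0,-0.004,-0.003]],[0.08,[-0.015,-0.191,0.04],[0,-0.004,-0.003]],[0.08,[-0.015,-0.191,0.04],[0,-0.004,-0.003]]])

```text
time: 10.22
tool_pos: [0.4597, -0.2449, 0.158]
ee_rot: [3.137, 0.0, 3.141]
wrist_force: [-0.1, -0.1, -0.5]
width: 0.08
finger_force: 0.0
```

```bash
python3 -c "
from h import *
go([.472,-.2455,.08],np.pi)
c=cam('wrist');im=imaging.snapshot('wrist')[:,:,::-1].copy(); cv2.imwrite('pics/w4.png',im)
h=cv2.cvtColor(im,cv2.COLOR_BGR2HSV)
for lo,hi in((17,32),(0,6),(80,95)):
  m=((h[...,0]>=lo)&(h[...,0]<=hi)&(h[...,1]>170)&(h[...,2]>110)).astype(np.uint8)
  k,l,st,ce=cv2.connectedComponentsWithStats(m)
  for j in range(1,k):
    if st[j,4]>300: print(lo,st[j].tolist(),ce[j].round(1),back(0,*ce[j],.026,c).round(4))
print(proj(0,[.472,-.2455,.026],c))
"
```

```text
t 10.22 tcp [ 0.4597 -0.2449  0.158 ] rpy [3.137 0.    3.141] F [-0.1 -0.1 -0.5] w 0.08 ff 0.0 q [-0.6   0.04  1.52  0.    1.59 -2.17]
shift [-0.0123 -0.001   0.078 ] turn [ 0.004  0.    -0.001]
[[272.46031831 212.80291123]]
```

View pics/w4.png

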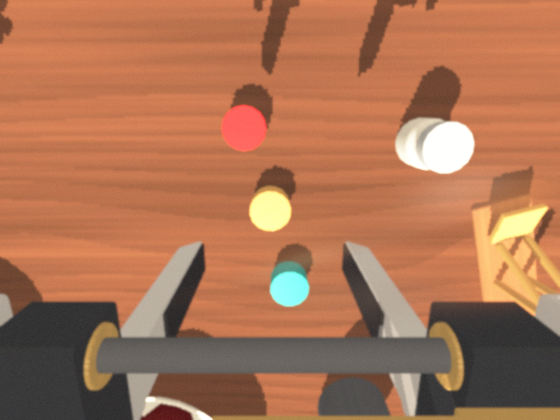

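The wrist view shows the gold cap at about (270,209) between red at (244,128) and turquoise at (290,284). Nothing is in the fingers' way. I'll segment it for a finer position.

```bash
python3 -c "
from h import *
c=cam('wrist'); im=cv2.imread('pics/w4.png'); h=cv2.cvtColor(im,cv2.COLOR_BGR2HSV); print(h[209,270],h[195,262],h[222,275],h[209,300])
hh=h[209,270].astype(int)
m=((abs(h[...,0].astype(int)-hh[0])<8)&(h[...,1]>90)&(h[...,2]>150)).astype(np.uint8); m[:170]=0;m[250:]=0;m[:,:230]=0;m[:,310:]=0
k,l,st,ce=cv2.connectedComponentsWithStats(m); j=1+np.argmax(st[1:,4]); print(st[j],ce[j])
ct=max(cv2.findContours((l==j).astype(np.uint8),0,1)[0],key=cv2.contourArea); (u,v),r=cv2.minEnclosingCircle(ct); print(u,v,r)
p=back(0,*ce[j],.026,c); print(p); go([p[0],p[1],.08],np.pi)
"
```

```text
[ 30  88 255] [ 29  89 255] [ 30  82 255] [ 10 149 186]
[250 191  41  40 322] [270.99068323 205.6242236 ]
269.7889099121094 210.95989990234375 20.426776885986328
[ 0.46568903 -0.24553966  0.026     ]
t 10.28 tcp [ 0.4601 -0.2435  0.1591] rpy [ 3.137e+00  2.000e-03 -3.141e+00] F [ 0.6  0.7 -0.5] w 0.0802 ff 0.0 q [-0.6   0.04  1.52  0.    1.59 -2.17]
shift [-0.0055 -0.0024  0.0791] turn [0.004 0.002 0.001]
```

Request:
drive_tool(series=[[0.08,[-0.0105,-0.002,0.04],[0.004,0.001,0]],[0.08,[-0.0105,-0.002,0.08],[0.004,0.001,0]],[0.08,[-0.0105,-0.002,0.11],[0.004,0.001,0]],[0.08,[-0.0105,-0.002,0.128],[0.004,0.001,0]],[0.08,[-0.0105,-0.002,0.128],[0.004,0.001,0]]])

```text
time: 10.9
tool_pos: [0.4716, -0.2438, 0.0331]
ee_rot: [-3.14, 0.003, -3.137]
wrist_force: [-0.5, 0.8, 0.3]
width: 0.0798
finger_force: 0.0
```

```bash
python3 -c "
from h import *
go([.4705,-.2465,.0295],np.pi)
c=cam('wrist');im=imaging.snapshot('wrist')[:,:,::-1].copy(); cv2.imwrite('pics/w5.png',cv2.resize(im[150:420],None,fx=1.4,fy=1.4))
print(proj(0,[[.4705,-.2465,.026],[.4905,-.2465,.026],[.4505,-.2465,.026]],c))
"
```

```text
t 10.9 tcp [ 0.4716 -0.2438  0.0331] rpy [-3.140e+00  3.000e-03 -3.137e+00] F [-0.5  0.8  0.3] w 0.0798 ff 0.0 q [-0.58  0.14  1.66  0.    1.33 -2.16]
shift [ 0.0011 -0.0027  0.0036] turn [-0.001  0.003  0.004]
[[269.41486794 251.68391829]
 [269.3698918  281.76100145]
 [269.46242048 219.88389717]]
```

View pics/w5.png

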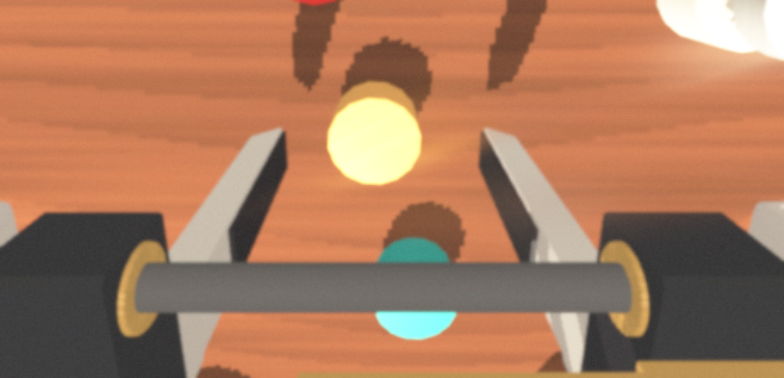

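The cap's disc is centred at image (267,251), so the cap is at about (.470,-.248), within a couple of mm. It lies between the fingers. I'll trim and close.

Request:
drive_tool(series=[[0.08,[0.0015,-0.004,0],[0,0,0]],[0.08,[0.0015,-0.004,0.0025],[0,0,0]],[0.08,[0.0015,-0.004,0.0025],[0,0,0]]])

```text
time: 11.32
tool_pos: [0.4711, -0.2496, 0.0326]
ee_rot: [-3.138, 0.007, -3.139]
wrist_force: [-0.5, 0.3, 1.1]
width: 0.0802
finger_force: 0.0
```

```bash
python3 -c "
from h import *
go([.4698,-.248,.0295],np.pi)
"
```

```text
t 11.32 tcp [ 0.4711 -0.2496  0.0326] rpy [-3.138  0.007 -3.139] F [-0.5  0.3  1.1] w 0.0802 ff 0.0 q [-0.59  0.15  1.66  0.    1.33 -2.17]
shift [0.0013 0.0016 0.0031] turn [-0.004  0.007  0.003]
```

Request:
drive_tool(series=[[0.06,[0.001,0.001,0.001],[0,0,0]],[0.045,[0.001,0.001,0.001],[0,0,0]],[0.03,[0.001,0.001,0.001],[0,0,0]],[0.02,[0.001,0.001,0.001],[0,0,0]],[0.02,[0.001,0.001,0.001],[0,0,0]]])

```text
time: 11.95
tool_pos: [0.4699, -0.2483, 0.0311]
ee_rot: [-3.138, 0.006, -3.139]
wrist_force: [-0.9, 0.3, 0.4]
width: 0.0335
finger_force: 0.0
```

Request:
drive_tool(series=[[0.02,[0,0,0],[0,0,0]],[0.02,[0,0,0],[0,0,0]]])

```text
time: 12.2
tool_pos: [0.4699, -0.2483, 0.0311]
ee_rot: [-3.138, 0.006, -3.139]
wrist_force: [-0.2, 0.3, -0.7]
width: 0.0202
finger_force: 0.0
```

Request:
drive_tool(series=[[0.02,[0,0,0],[0,0,0]]])

```text
time: 12.32
tool_pos: [0.4699, -0.2483, 0.0311]
ee_rot: [-3.138, 0.006, -3.139]
wrist_force: [-0.9, 0.2, -0.5]
width: 0.0201
finger_force: 0.0
```

The fingers closed to 20 mm without touching anything, so the cap was missed. I'll locate it by segmentation in all views.

```bash
cat >> h.py <<'E'
def blobs(n,roi=None,save=None):
    c=cam(n); im=imaging.snapshot(n)[:,:,::-1].copy()
    if save: cv2.imwrite(save,im)
    h=cv2.cvtColor(im,cv2.COLOR_BGR2HSV)
    for nm,lo,hi,smin in(("gold",17,34,60),("red",0,4,190),("turq",80,97,60)):
        m=((h[...,0]>=lo)&(h[...,0]<=hi)&(h[...,1]>smin)&(h[...,2]>100)).astype(np.uint8)
        k,l,st,ce=cv2.connectedComponentsWithStats(m)
        for j in range(1,k):
            if st[j,4]>60: print(n,nm,st[j].tolist(),ce[j].round(1),back(0,*ce[j],.026,c).round(4))
E
python3 -c "
from h import *
blobs('top'); blobs('scene'); blobs('wrist',save='pics/w6.png')
o=robot.get_obs(); print(o['tool_pos'],o['width'],o['finger_force'])
c=cam('wrist'); print(proj(0,[[.4699,-.2483,.026],[.4699,-.2483,.006]],c))
"
```

```text
top gold [187, 107, 20, 14, 173] [194.5 113.5] [0.7716 0.1773 0.026 ]
top gold [259, 207, 28, 46, 489] [273.3 235. ] [0.5019 0.0009 0.026 ]
top gold [206, 260, 29, 28, 620] [220.1 273.6] [0.4173 0.1166 0.026 ]
top red [425, 48, 25, 22, 258] [436.5  57.3] [ 0.9004 -0.3634  0.026 ]
top red [450, 69, 27, 35, 489] [463.   85.4] [ 0.8364 -0.4212  0.026 ]
top red [484, 77, 27, 22, 248] [497.   86.4] [ 0.8344 -0.4969  0.026 ]
top red [418, 93, 23, 21, 210] [428.6 101.2] [ 0.8005 -0.3439  0.026 ]
top red [462, 109, 20, 21, 179] [472.5 120. ] [ 0.7582 -0.4407  0.026 ]
top red [432, 120, 27, 22, 309] [444.1 129.8] [ 0.7361 -0.3773  0.026 ]
top red [397, 280, 10, 14, 65] [402.2 287.7] [ 0.3883 -0.2797  0.026 ]
top turq [368, 202, 18, 18, 261] [376.4 210.4] [ 0.5565 -0.2253  0.026 ]
top turq [358, 212, 123, 129, 3102] [426.  263.3] [ 0.4411 -0.3323  0.026 ]
top turq [422, 250, 71, 133, 1527] [459.1 318.4] [ 0.3227 -0.402   0.026 ]
top turq [368, 328, 58, 44, 960] [395.3 350.8] [ 0.2531 -0.2631  0.026 ]
top turq [327, 355, 81, 65, 3312] [370.  393.9] [ 0.1619 -0.2077  0.026 ]
scene gold [372, 0, 
[... 1306 characters left out ...]
 39, 17, 84] [110.9 214. ] [ 0.3141 -0.2526  0.026 ]
scene turq [170, 280, 22, 24, 397] [180.3 291.4] [ 0.5595 -0.2295  0.026 ]
wrist gold [245, 213, 61, 73, 1572] [274.4 238.1] [ 0.4593 -0.248   0.026 ]
wrist gold [314, 321, 13, 70, 572] [321.1 356.6] [ 0.542  -0.2172  0.026 ]
wrist gold [220, 322, 14, 69, 571] [225.2 356.8] [ 0.5426 -0.2799  0.026 ]
wrist gold [70, 407, 359, 13, 2357] [298.1 414.9] [ 0.5906 -0.231   0.026 ]
wrist turq [279, 324, 20, 14, 196] [289.8 331.9] [ 0.5233 -0.238   0.026 ]
wrist turq [274, 372, 35, 24, 637] [292.7 382.2] [ 0.5627 -0.2353  0.026 ]
[ 0.46986931 -0.24832785  0.03110281] 0.02020795160953702 0.0
[[273.90487256 254.7651486 ]
 [273.97499327 242.01372961]]
```

```bash
python3 -c "
from h import *
c=cam('wrist'); print(c[1])
for z in(.026,.006,.0): print(z,proj(0,[[.4705,-.2675,z],[.4705,-.2275,z],[.4905,-.2475,z],[.4505,-.2475,z]],c).round(0).tolist())
print('tips',proj(0,[[.4699+dx,-.2483+dy,z] for z in(.006,.031) for dx in(-.008,.008) for dy in(-.01,.01)],c).round(0).tolist())
im=cv2.imread('pics/w6.png'); h=cv2.cvtColor(im,cv2.COLOR_BGR2HSV)
for r in range(206,300,6): print(r,' '.join('%d/%d/%d'%tuple(h[r,x]) for x in range(230,322,7)))
"
```

```text
[ 0.38755834 -0.24821084  0.20876352]
0.026 [[242.0, 256.0], [309.0, 256.0], [275.0, 286.0], [275.0, 224.0]]
0.006 [[244.0, 243.0], [306.0, 243.0], [275.0, 271.0], [275.0, 214.0]]
0.0 [[245.0, 239.0], [305.0, 240.0], [275.0, 267.0], [275.0, 211.0]]
tips [[258.0, 230.0], [290.0, 231.0], [259.0, 253.0], [289.0, 253.0], [256.0, 245.0], [291.0, 246.0], [257.0, 271.0], [291.0, 271.0]]
206 10/144/212 10/144/214 10/147/211 10/149/214 10/137/123 10/132/124 10/137/123 11/139/125 10/132/124 10/138/124 10/133/128 10/137/125 11/146/126 10/148/164
212 10/149/199 10/149/197 10/144/197 10/146/196 10/139/114 14/147/146 16/147/212 15/146/197 12/140/129 10/123/122 10/139/117 10/132/122 11/146/129 11/147/194
218 10/148/202 10/150/199 10/151/197 10/148/140 16/148/219 17/150/221 16/148/223 17/148/222 16/148/222 16/149/205 11/138/124 11/138/122 11/143/160 11/146/198
224 10/146/197 10/146/195 10/149/194 16/148/219 17/150/220 17/149/227 27/110/255 24/129/254 17/147/230 17/150/221 15/149/175 12/140/137 11/148/210 10/148/208
230 10/147/212 10/153/212 10/149/214 17/151/218 19/141/243 19/143/244 30/67/255 30/63
[... 998 characters left out ...]
 14/106/113 30/36/255 30/40/255 30/47/255 30/52/255 30/52/255 15/115/129 17/47/219 17/43/217 17/37/218 11/87/218
278 17/40/215 17/44/219 16/46/220 15/109/117 30/36/255 30/35/255 30/39/255 30/47/255 30/52/255 15/120/138 17/37/211 16/39/218 18/38/214 15/42/215
284 17/40/216 16/42/219 17/42/218 15/96/90 11/149/230 27/104/255 30/70/255 30/69/255 15/142/247 10/109/108 17/39/192 18/38/215 16/39/217 18/41/214
290 17/39/216 18/37/215 16/37/212 9/60/68 10/147/219 10/151/216 10/147/218 11/148/216 10/147/217 9/118/141 17/43/153 19/41/218 16/40/218 17/40/217
296 18/34/213 19/35/214 17/35/199 4/53/68 11/145/225 10/146/224 10/148/222 10/146/223 11/146/223 10/139/180 14/53/115 18/39/218 16/41/219 18/40/215
```

The image shows the fingertips overlapping the cap's disc, so they closed above it. The tips reach less far than the pose suggests. I'll open and go lower in small steps, watching the force.

Request:
drive_tool(series=[[0.08,[0,0,0],[0,0,0]],[0.08,[0,0,0],[0,0,0]],[0.08,[0,0,0],[0,0,0]],[0.08,[0,0,0],[0,0,0]],[0.08,[0,0,0.003],[0,0,0]]])

```text
time: 13.1
tool_pos: [0.4701, -0.2485, 0.0283]
ee_rot: [-3.138, 0.006, -3.139]
wrist_force: [-0.8, 0.1, -0.9]
width: 0.0667
finger_force: 0.0
```

Request:
drive_tool(series=[[0.08,[0,0,0.001],[0,0,0]],[0.08,[0,0,0.001],[0,0,0]]])

```text
time: 13.35
tool_pos: [0.4698, -0.2483, 0.0269]
ee_rot: [-3.138, 0.006, -3.139]
wrist_force: [-0.1, -0.3, -0.0]
width: 0.0802
finger_force: 0.0
```

Request:
drive_tool(series=[[0.08,[0,0,0.001],[0,0,0]],[0.08,[0,0,0.001],[0,0,0]]])

```text
time: 13.6
tool_pos: [0.4699, -0.2483, 0.026]
ee_rot: [-3.138, 0.006, -3.139]
wrist_force: [-0.0, 0.2, -0.1]
width: 0.0801
finger_force: 0.0
```

Request:
drive_tool(series=[[0.08,[0,0,0.0015],[0,0,0]],[0.08,[0,0,0.0015],[0,0,0]]])

```text
time: 13.85
tool_pos: [0.4698, -0.2483, 0.0245]
ee_rot: [-3.138, 0.006, -3.139]
wrist_force: [-0.2, -0.6, -0.4]
width: 0.0799
finger_force: 0.0
```

Request:
drive_tool(series=[[0.08,[0,0,0.0015],[0,0,0]],[0.08,[0,0,0.003],[0,0,0]],[0.08,[0,0,0.003],[0,0,0]]])

```text
time: 14.22
tool_pos: [0.4698, -0.2483, 0.0214]
ee_rot: [-3.138, 0.005, -3.139]
wrist_force: [-0.8, -0.2, -0.3]
width: 0.0802
finger_force: 0.0
```

Request:
drive_tool(series=[[0.08,[0,0,0.0015],[0,0,0]],[0.08,[0,0,0.003],[0,0,0]],[0.08,[0,0,0.003],[0,0,0]]])

```text
time: 14.6
tool_pos: [0.4698, -0.2483, 0.0184]
ee_rot: [-3.138, 0.006, -3.139]
wrist_force: [-0.8, -1.1, -0.7]
width: 0.0798
finger_force: 0.0
```

```bash
python3 -c "
from h import *
c=cam('wrist'); im=imaging.snapshot('wrist')[:,:,::-1].copy(); cv2.imwrite('pics/w7.png',im); o=robot.get_obs(); t=o['tool_pos']; print(t,o['wrist_force'])
for z in(-.025,-.006,0,.01,.02): print(z,proj(0,[t+[dx,dy,z] for dx in(-.008,.008) for dy in(-.04,.04)],c).round(0).tolist())
g=cv2.cvtColor(im,cv2.COLOR_BGR2HSV)
for r in range(200,330,6): print(r,' '.join('%d'%g[r,x,1] for x in range(150,400,7)))
blobs('wrist')
"
```

```text
[ 0.46989852 -0.24834491  0.01850081] [0.82347819 0.27488933 0.73394554]
-0.025 [[212.0, 230.0], [336.0, 231.0], [213.0, 253.0], [335.0, 254.0]]
-0.006 [[206.0, 241.0], [342.0, 242.0], [207.0, 266.0], [340.0, 267.0]]
0 [[204.0, 245.0], [344.0, 246.0], [205.0, 271.0], [342.0, 271.0]]
0.01 [[200.0, 253.0], [347.0, 253.0], [202.0, 279.0], [346.0, 280.0]]
0.02 [[196.0, 260.0], [352.0, 261.0], [198.0, 288.0], [349.0, 289.0]]
200 153 147 148 148 150 149 148 141 133 134 135 141 147 150 150 151 137 134 138 142 135 138 140 136 149 149 147 149 145 141 136 140 136 147 146 150
206 151 150 150 152 149 149 149 149 139 133 143 148 149 148 151 147 137 135 135 141 141 139 145 143 147 149 147 152 152 141 131 135 136 148 148 147
212 150 149 150 149 153 149 149 145 133 131 139 145 145 149 148 134 137 137 139 137 140 139 147 148 149 149 152 147 150 143 136 136 147 150 150 146
218 151 150 149 146 148 148 147 143 136 135 147 153 147 148 148 131 135 152 154 144 143 136 141 148 145 146 144 148 145 138 137 137 142 145 146 143
224 151 152 147 149 150 148 147 146 137 138 148 150 147 151 149 149 152 148 148 150 
[... 2023 characters left out ...]
 132 132 148 148 148 147 140 50 48 41 36 37
320 36 35 25 16 28 149 149 150 153 147 151 150 151 150 151 149 151 146 152 150 145 139 142 142 141 138 137 146 148 149 145 41 33 31 37 35
326 33 35 34 30 45 149 150 148 149 148 151 151 147 150 153 151 147 150 146 145 140 138 136 133 134 135 143 148 149 150 151 108 34 34 36 34
wrist gold [239, 222, 73, 75, 2232] [282.6 252.9] [ 0.4631 -0.2435  0.026 ]
wrist gold [428, 321, 37, 70, 1237] [449.4 356.6] [ 0.5308 -0.1415  0.026 ]
wrist gold [83, 322, 36, 69, 1232] [ 96.9 356.4] [ 0.5322 -0.356   0.026 ]
wrist gold [213, 407, 347, 13, 2158] [445.8 414.8] [ 0.5758 -0.137   0.026 ]
wrist turq [274, 372, 63, 40, 2140] [305.1 389.4] [ 0.5562 -0.2283  0.026 ]
```

The fingertips appear at TCP level rather than 25 mm ahead of it. I'll carry on down, watching the force.

Request:
drive_tool(series=[[0.08,[0,0,0.002],[0,0,0]],[0.08,[0,0,0.004],[0,0,0]],[0.08,[0,0,0.006],[0,0,0]],[0.08,[0,0,0.006],[0,0,0]]])

```text
time: 15.2
tool_pos: [0.4698, -0.2483, 0.0123]
ee_rot: [-3.138, 0.005, -3.139]
wrist_force: [0.3, 0.3, -0.7]
width: 0.0798
finger_force: 0.0
```

Request:
drive_tool(series=[[0.08,[0,0,0.0015],[0,0,0]],[0.08,[0,0,0.003],[0,0,0]],[0.08,[0,0,0.004],[0,0,0]],[0.08,[0,0,0.004],[0,0,0]]])

```text
time: 15.7
tool_pos: [0.47, -0.2484, 0.0085]
ee_rot: [-3.138, 0.006, -3.139]
wrist_force: [1.3, 0.7, -0.1]
width: 0.08
finger_force: 0.0
```

Request:
drive_tool(series=[[0.06,[0,0,0],[0,0,0]],[0.045,[0,0,0],[0,0,0]],[0.03,[0,0,0],[0,0,0]],[0.02,[0,0,0],[0,0,0]],[0.02,[0,0,0],[0,0,0]]])

```text
time: 16.32
tool_pos: [0.47, -0.2484, 0.0086]
ee_rot: [-3.138, 0.006, -3.139]
wrist_force: [0.2, 0.5, 0.1]
width: 0.0396
finger_force: 30.0
```

Request:
drive_tool(series=[[0.02,[0,0,0],[0,0,0]],[0.02,[0,0,0],[0,0,0]]])

```text
time: 16.58
tool_pos: [0.47, -0.2484, 0.0086]
ee_rot: [-3.138, 0.006, -3.139]
wrist_force: [0.2, 1.3, 0.5]
width: 0.0396
finger_force: 30.0
```

The cap is gripped at 39.6 mm with 30 N. I'll lift it and carry it over the bottle.

Request:
drive_tool(series=[[0.02,[0,0,-0.02],[0,0,0]],[0.02,[0,0,-0.07],[0,0,0]],[0.02,[0,0,-0.12],[0,0,0]],[0.02,[0,0,-0.18],[0,0,0]],[0.02,[0,0.02,-0.22],[0,0,0]]])

```text
time: 17.2
tool_pos: [0.4691, -0.2286, 0.2317]
ee_rot: [-3.136, 0.009, -3.14]
wrist_force: [0.6, -0.0, -0.8]
width: 0.0397
finger_force: 30.0
```

Request:
drive_tool(series=[[0.02,[-0.002,0.04,0],[0,0,0]],[0.02,[-0.005,0.095,0],[0,0,0]],[0.02,[-0.008,0.15,0],[0,0,0]],[0.02,[-0.01,0.205,0],[0,0,0]],[0.02,[-0.012,0.26,0],[0,0,0]]])

```text
time: 17.82
tool_pos: [0.4797, 0.0341, 0.2277]
ee_rot: [-3.138, 0.006, -3.139]
wrist_force: [0.6, -0.4, 0.3]
width: 0.0399
finger_force: 30.0
```

```bash
python3 -c "
from h import *
go([.494,.250,.215],np.pi)
"
```

```text
t 17.82 tcp [0.4797 0.0341 0.2277] rpy [-3.138  0.006 -3.139] F [ 0.6 -0.4  0.3] w 0.0399 ff 30.0 q [-0.04 -0.08  1.49 -0.    1.72 -1.62]
shift [-0.0149  0.2159  0.012 ] turn [-0.004  0.006  0.003]
```

Request:
drive_tool(series=[[0.02,[-0.003,0.05,0],[-0.004,0.006,0.003]],[0.02,[-0.006,0.1,0],[-0.004,0.006,0.003]],[0.02,[-0.01,0.15,0.003],[-0.004,0.006,0.003]],[0.02,[-0.013,0.19,0.006],[-0.004,0.006,0.003]],[0.02,[-0.015,0.216,0.012],[-0.004,0.006,0.003]]])

```text
time: 18.45
tool_pos: [0.4941, 0.2504, 0.2147]
ee_rot: [3.141, -0.0, -3.14]
wrist_force: [0.2, -1.2, 0.0]
width: 0.0398
finger_force: 30.0
```

Request:
drive_tool(series=[[0.02,[0,0,0],[0,0,0]],[0.02,[0,0,0],[0,0,0]]])

```text
time: 18.7
tool_pos: [0.4943, 0.2477, 0.215]
ee_rot: [-3.141, -0.0, 3.141]
wrist_force: [0.6, 0.2, -0.4]
width: 0.0396
finger_force: 30.0
```

```bash
python3 -c "
from h import *
go([.494,.250,.190],np.pi)
im={n:imaging.snapshot(n)[:,:,::-1].copy() for n in('top','scene')}
for n in im: cv2.imwrite(f'pics/{n}9.png',im[n])
t=robot.get_obs()['tool_pos']; r=t-[0,0,.0086]
p=proj('scene',[r,r+[0,0,.026],[.494,.25,.17],[.494,.25,.144]]); print(p.round(1).tolist()); 
h=cv2.cvtColor(im['scene'],cv2.COLOR_BGR2HSV)
x=int(p[2,0])
for y in range(70,140,2): print(y,' '.join('%d/%d/%d'%tuple(h[y,c]) for c in range(x-18,x+20,3)))
"
```

```text
t 18.7 tcp [0.4943 0.2477 0.215 ] rpy [-3.141 -0.     3.141] F [ 0.6  0.2 -0.4] w 0.0396 ff 30.0 q [ 0.36  0.09  1.35 -0.    1.7  -1.21]
shift [0.0003 0.0023 0.025 ] turn [-0. -0. -0.]
[[347.3, 93.1], [349.0, 83.0], [345.9, 105.7], [344.4, 114.6]]
70 17/42/110 15/42/85 17/38/129 16/34/212 13/44/104 17/42/109 15/38/148 9/176/110 10/157/122 9/150/126 10/73/42 11/72/39 17/34/215
72 14/55/111 16/38/146 18/40/140 16/34/209 16/42/114 17/41/118 16/34/210 9/170/117 9/158/118 9/134/95 11/67/42 11/70/40 16/35/212
74 9/162/121 16/46/144 17/39/131 16/37/192 15/44/140 17/40/120 16/33/210 9/168/114 9/158/118 10/92/50 13/73/42 11/67/42 17/35/212
76 9/162/120 9/161/119 17/34/142 16/38/181 14/42/141 16/41/144 16/34/210 13/165/151 11/158/126 10/26/29 10/73/42 14/58/57 17/35/211
78 9/155/120 10/158/121 10/141/121 14/39/138 16/42/141 16/42/141 17/33/208 19/149/245 19/150/243 16/158/218 9/53/34 14/47/82 17/34/211
80 9/157/125 9/159/119 10/162/123 15/37/138 15/40/141 16/38/183 16/35/210 19/151/242 19/150/239 19/149/243 16/157/183 16/42/129 16/34/211
82 9/157/120 10/160/123 9/161/117 14/38/140 16/42/141 16
[... 3248 characters left out ...]
9/149/113 10/151/113
130 10/133/69 10/129/67 18/55/131 18/54/179 19/51/211 21/45/228 23/40/234 23/38/235 20/52/216 10/151/103 9/148/114 10/152/114 10/152/111
132 10/133/67 9/135/66 17/58/136 18/53/183 19/49/213 21/46/229 23/40/235 22/41/236 16/77/180 9/149/111 10/151/115 9/149/111 10/150/107
134 10/137/69 15/74/124 17/59/142 19/53/187 19/50/216 21/43/230 22/39/236 22/39/234 10/136/126 9/151/115 10/150/112 10/153/107 9/150/109
136 13/92/103 17/53/158 18/57/147 18/52/190 19/48/219 21/44/233 22/39/236 22/40/234 28/13/255 9/160/107 10/152/111 9/148/110 9/150/112
138 18/52/203 16/55/154 18/60/137 18/54/198 19/48/222 21/42/233 22/39/237 21/43/233 22/18/252 11/133/127 9/148/110 9/149/108 10/155/117
```

From the scene pixels, the mouth is at about (345.3,105.7) and the cap's rim is about 2 mm off in plan. I'll trim that and lower.

Request:
drive_tool(series=[[0.02,[0.002,0.001,0],[0,0,0]],[0.02,[0.002,0.001,0.012],[0,0,0]],[0.02,[0.002,0.001,0.024],[0,0,0]],[0.02,[0.002,0.001,0.034],[0,0,0]],[0.02,[0.002,0.001,0.034],[0,0,0]]])

```text
time: 19.42
tool_pos: [0.4915, 0.2491, 0.1792]
ee_rot: [-3.141, -0.003, 3.142]
wrist_force: [0.1, 0.6, 0.2]
width: 0.0396
finger_force: 30.0
```

Request:
drive_tool(series=[[0.02,[0,0,0.002],[0,0,0]],[0.02,[0,0,0.004],[0,0,0]],[0.02,[0,0,0.006],[0,0,0]],[0.02,[0,0,0.006],[0,0,0]]])

```text
time: 19.92
tool_pos: [0.4923, 0.2494, 0.1749]
ee_rot: [3.141, -0.0, 3.142]
wrist_force: [0.1, 0.5, -0.2]
width: 0.0395
finger_force: 30.0
```

Request:
drive_tool(series=[[0.02,[0,0,0.001],[0,0,0]],[0.02,[0,0,0.002],[0,0,0]],[0.02,[0,0,0.003],[0,0,0]],[0.02,[0,0,0.003],[0,0,0]]])

```text
time: 20.42
tool_pos: [0.4923, 0.2494, 0.1719]
ee_rot: [3.141, -0.0, 3.142]
wrist_force: [-0.4, 0.2, -0.3]
width: 0.0398
finger_force: 30.0
```

The rim is now below the mouth with no side force, so the cap is over the neck. I'll press now.

Request:
drive_tool(series=[[0.02,[0,0,0.001],[0,0,0]],[0.02,[0,0,0.002],[0,0,0]],[0.02,[0,0,0.003],[0,0,0]]])

```text
time: 20.8
tool_pos: [0.4927, 0.2499, 0.17]
ee_rot: [3.14, 0.002, -3.141]
wrist_force: [-0.2, 0.9, 5.0]
width: 0.0398
finger_force: 30.0
```

Request:
drive_tool(series=[[0.02,[0,0,0.001],[0,0,0]],[0.02,[0,0,0.002],[0,0,0]],[0.02,[0,0,0.003],[0,0,0]]])

```text
time: 21.18
tool_pos: [0.4935, 0.2502, 0.1696]
ee_rot: [3.139, 0.005, -3.141]
wrist_force: [-1.0, 0.6, 12.2]
width: 0.0393
finger_force: 30.0
```

Request:
drive_tool(series=[[0.02,[0,0,0.001],[0,0,0]],[0.02,[0,0,0.002],[0,0,0]],[0.02,[0,0,0.003],[0,0,0]]])

```text
time: 21.55
tool_pos: [0.4944, 0.2505, 0.1688]
ee_rot: [3.137, 0.009, -3.141]
wrist_force: [-1.7, 0.2, 16.6]
width: 0.0395
finger_force: 30.0
```

Request:
drive_tool(series=[[0.02,[0,0,0.001],[0,0,0]],[0.02,[0,0,0.002],[0,0,0]],[0.02,[0,0,0.002],[0,0,0]]])

```text
time: 21.92
tool_pos: [0.4933, 0.2499, 0.1636]
ee_rot: [3.139, 0.004, -3.142]
wrist_force: [-0.7, 0.9, 3.5]
width: 0.0397
finger_force: 30.0
```

Request:
drive_tool(series=[[0.02,[0,0,0.001],[0,0,0]],[0.02,[0,0,0.002],[0,0,0]],[0.02,[0,0,0.002],[0,0,0]]])

```text
time: 22.3
tool_pos: [0.4918, 0.2492, 0.1578]
ee_rot: [-3.141, -0.002, 3.142]
wrist_force: [0.3, 0.3, -1.5]
width: 0.0398
finger_force: 30.0
```

The cap clicked past the balls and the force dropped. I'll press it home.

Request:
drive_tool(series=[[0.02,[0,0,0.001],[0,0,0]],[0.02,[0,0,0.002],[0,0,0]],[0.02,[0,0,0.003],[0,0,0]],[0.02,[0,0,0.003],[0,0,0]]])

```text
time: 22.8
tool_pos: [0.4926, 0.2495, 0.1567]
ee_rot: [3.141, 0.001, 3.142]
wrist_force: [-0.3, -0.8, 2.6]
width: 0.0394
finger_force: 30.0
```

Request:
drive_tool(series=[[0.02,[0,0,0.001],[0,0,0]],[0.02,[0,0,0.003],[0,0,0]],[0.02,[0,0,0.004],[0,0,0]],[0.02,[0,0,0.004],[0,0,0]]])

```text
time: 23.3
tool_pos: [0.4942, 0.2501, 0.1567]
ee_rot: [3.139, 0.007, 3.142]
wrist_force: [-1.9, -1.1, 13.1]
width: 0.0398
finger_force: 30.0
```

Request:
drive_tool(series=[[0.02,[0,0,0],[0,0,0]],[0.02,[0,0,0],[0,0,0]],[0.02,[0,0,0],[0,0,0]],[0.02,[0,0,0],[0,0,0]]])

```text
time: 23.8
tool_pos: [0.4942, 0.2501, 0.1567]
ee_rot: [3.139, 0.007, 3.142]
wrist_force: [-2.6, -0.3, 12.6]
width: 0.0396
finger_force: 30.0
```

```bash
python3 -c "
from h import *
go([.493,.25,.1567],np.pi); print(robot.close_job())"
```

```text
t 23.8 tcp [0.4942 0.2501 0.1567] rpy [3.139 0.007 3.142] F [-2.6 -0.3 12.6] w 0.0396 ff 30.0 q [ 0.37  0.1   1.45  0.    1.58 -1.2 ]
shift [ 0.0012 -0.0001 -0.    ] turn [0.003 0.007 0.   ]
the job is handed in; nothing more can be done
None
```

I handed the job in at 23.8 s: by arm pose and force readings, the bottle stands in the cup and the brass cap is snapped fully home, with the fingers still gripping it and pushing down at about 12.6 N; no verdict came back.

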